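# Cock and fire the spring knock tester

### The job

Cock the knock tester: swing its sprung hammer arm back by the upright handle pin until the sear clicks in behind the arm's roller and holds the arm by itself, easing it in without ramming the rubber buffer, and take the hand off. Then trip the sear by pressing its trigger pad gently down, so that the arm flies home by itself against the specimen. Leave the small things standing beside the tester alone.

Things in the scene. Friction and masses are not known exactly. Their poses are not given: they have to be found in the camera images.
- tester: the knock tester, screwed down: aluminium base plate 200 x 300 mm, 12 mm high. Origin: centre of its underside on the bench; at yaw 0 x points away from the robot, y left. A level hammer arm swings about an upright pivot at its far side; at home it points 30 deg left of -x, its head on the white specimen disc of the anvil at the left (52 mm high). Sear and rubber buffer stand at the right
- striker (a joint): angle of the hammer arm, rad: 0 at home on the specimen; grows as it is cocked, counter-clockwise seen from above, toward the tester's right (-y). A spring pulls it home: about 2.7 N at the handle pin at home, 6 N near the sear. The sear catches at an angle between 0.85 and 1.09, different each time and not told. Let back, a caught arm stops and no longer pulls; one not caught keeps pulling
- pivot (a point): point on the arm's upright pivot axis, 40 mm above the bench. A block with a small roller (100 mm from this axis, roller 50 mm up) is set to and fro on the arm, differently each time: the roller lifts the sear nose with slight drag, and the nose drops in behind it
- handle_mid (a point): middle of the part of the handle pin to hold: an upright steel pin with a freely turning sleeve, 14 mm in diameter on the end of the arm, 150 mm from the pivot; this point is 85 mm above the bench, the pin is free from 57 to 105 mm; the hammer head below it reaches 51 mm up
- handle: the handle pin of point handle_mid; origin at its foot, 49 mm above the bench
- trigger_top (a point): centre of the top of the trigger pad, a flat steel pad 30 x 26 mm, 68 mm above the bench, on the tail of the sear (a rocking bar); it stands at the tester's right. Pressed straight down it lifts the sear nose: the arm is let go after about 5 to 7 mm of travel at about 3 to 5 N; hard end after 13 mm; springs back up by itself
- sear: the sear, a rocking steel bar 7 mm thick with the hooked nose over the path of the roller at one end and the trigger pad at the other; origin on its pivot, 48 mm above the bench; its x runs from the pivot toward the trigger pad
- buffer: rubber buffer, 12 mm in diameter, 36 mm above the bench. The arm's roller block meets it about 0.03 rad past the catch; it is springy, about 4 N per mm there, which adds about 1.8 N per mm of travel at the handle pin, until hard. Over 25 N on it counts as rammed. Origin on the bench plane below the sear pivot
- loupe: black standing loupe, 40 mm in diameter and 40 mm high, at the tester's left; leave alone. Origin at the centre of its underside
- dropper: small brown dropper bottle, 30 mm in diameter, 92 mm high, at the tester's left; leave alone. Origin at the centre of its underside
- weight: knobbed metal weight, 28 mm in diameter, 40 mm high, at the tester's left; leave alone. Origin at the centre of its underside

How it is judged:
By the outcome, as a careful person would: the job done as asked, in the order asked, and still so for the second after the job is handed in, with the robot touching nothing.
It also fails if it takes over 69 s, if anything falls off the work surface, if the arm or the gripper's body presses on something with over 40 N, if the wrist force passes 120 N, or if a joint passes its speed limit or range.

### The arm

A 6-joint arm with a two-finger parallel gripper is mounted at the origin on a cart in front of the work surface, level with it; the furniture and walls round the work are solid. World frame = base frame: x ahead of the robot, y to its left, z up, the work surface at z = 0. Lengths are in m, angles in rad, forces in N, time in s.
With the tool pointing down it reaches from about 0.25 to 0.85 m from the base axis. Payload 12.5 kg.
Tool frame: the origin (TCP) lies between the finger pads; the fingertips stand 14 mm ahead of it and the grasp point (between the pads) lies 5 mm behind it (finger_overhang is the distance from the TCP to the fingertips, in m); y points along the fingers, x is the direction in which the jaws open and shut, and the axes are right-handed (so a half turn about y gives the same grasp; the last joint's range is limited). The gripper opens to 93 mm and grips with 3 to 60 N. Pads are 15 mm wide; open, the fingers measure 128 mm over their backs; the gripper's body (75 mm by 188 mm) begins 65 mm behind the grasp point.
Start: joints at [-1.42, 0.351, 1.652, -0, 1.139, -0.085], TCP at [0.129, -0.535, 0.233] pointing down, gripper open.
Joint ranges: [-2.75, 2.75], [-0.79, 2.1], [0.01, 2.65], [-1.57, 4.71], [0.07, 3.14], [-2.87, 2.87]. Speed limits (rad/s): [2.22, 2.22, 2.79, 3.14, 3.14, 3.14].

### API

Orientations are given as a unit quaternion [w, x, y, z].
In Python, from rig import * gives the robot as it stands.
- The arm moves only by the shell command python3 -m pendant 'ROWS' [FORCE]. ROWS is text: rows parted by semicolons, each of 7 numbers parted by spaces: the shift along the tool's x, y, z in cm, then the turn, a rotation vector about the tool's x, y, z in rad, then the finger opening in cm, from 0 to 9.3. In form: tx ty tz ax ay az grip; .... A call has 1 to 20 rows; each row is the pose to reach, as a shift and turn from the pose commanded when the call began, along the tool's axes at that moment; what a row does not reach only later rows make up. A row lasts 1/8 s, in which the tool goes at most 62.5 mm and 10.7 degrees, less where a joint would pass 70% of its speed; a pose out of reach is approached as far as the arm can. A call with a gripper value outside its range is refused whole. The fingers move at their own pace and stop on an object; FORCE is the grip in N (left out, the last holds). Time passes only in rows, so rows that repeat a pose let the fingers close. It gives the time, the measured TCP pose, the force and the opening at its end, in the units of the state.
- get_state(): the state, without advancing time (a new reading comes with each control period).
- get_image(name): name is "scene" or "top" or "wrist"; returns (picture, depth): 384x512x3 uint8, red, green, blue; 384x512 float32, m along the optical axis (not along the pixel's ray), 0 where there is no reading.
- get_calibration(name): a dict with "K" (3x3 intrinsics, pixels), "k1" (the pictures are not rectified: a ray, as slopes to the right and down, at radius r is drawn at 1 + k1 r^2 times it, then the intrinsics apply), "R" (3x3) and "t" (3): a world point X has camera coordinates R X + t. Camera axes: x right, y down, z forward; pixel columns grow to the right and rows downward; lengths in m; the calibration is good to about 2 mm. A picture is of the moment at which its call begins: read the wrist's pose just before it. get_calibration takes no time and is no camera call; for the wrist camera it gives the pose at the moment of the call.
- hand_in(): hands the job in, once; it reports no verdict.
Trained networks look in the newest picture that a camera, given by its name, has taken for a name from the list of things; names that differ only in an ending like _2 or _b are one class to them, and where a whole thing is asked for, a point or a joint stands for the part that bears it (a point fixed in the world has none). Each returns a list of dicts, best first, with "p" (0 to 1); they miss things now and then, are a little off and sometimes report something else, mostly with a low value. They report only what shows in the picture. A call takes as long as a camera call.
- search_frame(thing, camera): "centre" ([x, y, z] in m, in world coordinates, good to about 4 mm: the middle of the surface that is visible of it).
- place_of(thing, camera): "centre" ([x, y, z] in m, in world coordinates, good to about 4 mm: a listed point, or the origin of a listed thing).
The state is a dict: "clock": time; "q": joint angles; "dq": joint speeds; "joint_torque": joint torques, N m; "position": TCP position; "tool_rot": TCP orientation; "wrist_force": force on the tool from outside, world axes, zero at the start; "moment": the same for the moment, N m; "opening": finger opening in m.
Only numpy, scipy, OpenCV 4.12 (cv2) and the standard library are available. Lean on these libraries where they do the work, as an engineer would, in place of code of your own. Each camera call takes 0.05 s, during which the arm holds its last target.

## Working session

There is one attempt and no reset: what is moved stays moved. The work goes in short steps, Python scripts to look and compute and a shell command to move; the robot and the scene stay as the last step left them, time stands still between calls to the robot, and variables do not carry over. Pictures are saved under pics/ and viewed, and the job is handed in when it is done.

```bash
ls; mkdir -p pics; python3 - <<'E'
from rig import *
import cv2,numpy as np
s=get_state();print({k:np.round(v,3) for k,v in s.items()})
for n in ("scene","top"):
    im,d=get_image(n); cv2.imwrite(f"pics/{n}0.png",im[:,:,::-1])
    for th in ["tester","pivot","handle_mid","trigger_top","sear","buffer"]:
        r=place_of(th,n); print(n,th,[(np.round(a["centre"],3),round(a["p"],2)) for a in r[:2]])
print(get_state()["clock"])
E
```

```text
pics
{'clock': np.float64(0.0), 'q': array([-1.42 ,  0.351,  1.652,  0.   ,  1.139, -0.085]), 'dq': array([ 0.001,  0.   , -0.001,  0.001, -0.   , -0.002]), 'joint_torque': array([ 3.0000e-03, -4.9732e+01, -2.8526e+01,  7.0000e-02,  2.6000e-02,
       -0.0000e+00]), 'position': array([ 0.128, -0.534,  0.232]), 'tool_rot': array([ 0.556, -0.555,  0.438, -0.437]), 'wrist_force': array([-0.677, -0.5  , -0.108]), 'moment': array([-0.   , -0.021,  0.037]), 'opening': np.float64(0.093)}
scene tester [(array([ 0.634,  0.172, -0.001]), 0.81), (array([0.697, 0.199, 0.043]), 0.74)]
scene pivot [(array([0.696, 0.199, 0.042]), 0.58)]
scene handle_mid [(array([0.561, 0.254, 0.083]), 0.68)]
scene trigger_top [(array([0.667, 0.071, 0.066]), 0.61)]
scene sear [(array([0.644, 0.106, 0.041]), 0.78)]
scene buffer []
top tester [(array([0.629, 0.176, 0.002]), 0.6)]
top pivot [(array([0.696, 0.2  , 0.041]), 0.93), (array([0.63 , 0.177, 0.   ]), 0.43)]
top handle_mid [(array([0.559, 0.258, 0.087]), 0.41)]
top trigger_top [(array([0.672, 0.065, 0.067]), 0.64)]
top sear [(array([0.644, 0.107, 0.052]), 0.92)]
top buffer []
0.7
```

View pics/scene0.png

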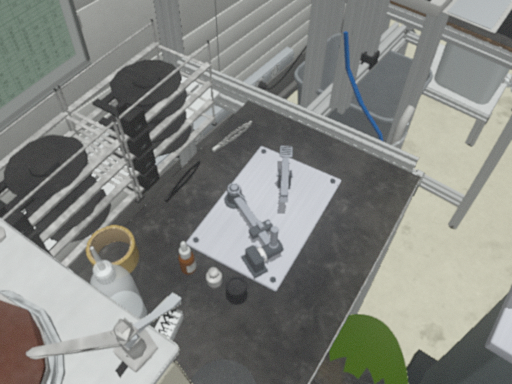

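View pics/top0.png

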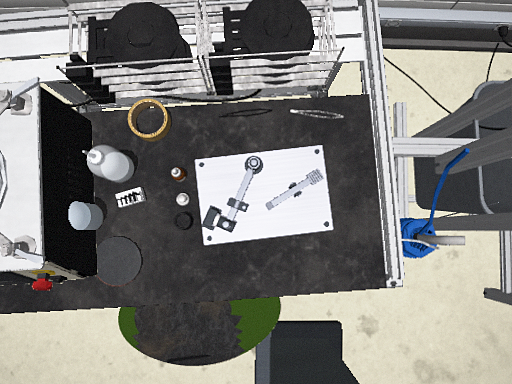

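```bash
cat > h.py <<'E'
from rig import *
import cv2,numpy as np
def cloud(n,im=None,d=None,c=None):
    if d is None: im,d=get_image(n)
    c=c or get_calibration(n)
    K,k1,R,t=np.array(c["K"]),c["k1"],np.array(c["R"]),np.array(c["t"])
    v,u=np.mgrid[0:384,0:512]
    pts=np.stack([u.ravel(),v.ravel()],1).astype(np.float32)[:,None]
    n_=cv2.undistortPoints(pts,K,np.array([k1,0,0,0,0]))[:,0]
    z=d.ravel(); P=np.c_[n_*z[:,None],z]
    W=(P-t)@R
    W[z<=0]=np.nan
    return im,W.reshape(384,512,3)
def project(X,c):
    X=np.atleast_2d(X).astype(float)
    p=X@np.array(c["R"]).T+np.array(c["t"])
    s=p[:,:2]/p[:,2:]; r2=(s**2).sum(1,keepdims=True); s=s*(1+c["k1"]*r2)
    K=np.array(c["K"]); return np.c_[s[:,0]*K[0,0]+K[0,2],s[:,1]*K[1,1]+K[1,2]]
E
python3 - <<'E'
from h import *
H=np.full((24,24),np.nan)
for n in ("top","scene"):
    im,W=cloud(n)
    P=W.reshape(-1,3);P=P[~np.isnan(P[:,0])]
    i=np.floor(P[:,0]/0.05).astype(int)+2; j=np.floor(-P[:,1]/0.05).astype(int)+14
    ok=(i>=0)&(i<24)&(j>=0)&(j<24)
    for a,b,z in zip(i[ok],j[ok],P[ok,2]): H[a,b]=np.fmax(H[a,b],z)
print("cols y from",[round(0.7-0.05*b,2) for b in range(24)])
for a in range(23,-1,-1): print(f"{(a-2)*.05:5.2f}"," ".join("  . " if np.isnan(x) else f"{int(x*100):4d}" for x in H[a]))
E
```

```text
cols y from [0.7, 0.65, 0.6, 0.55, 0.5, 0.45, 0.4, 0.35, 0.3, 0.25, 0.2, 0.15, 0.1, 0.05, -0.0, -0.05, -0.1, -0.15, -0.2, -0.25, -0.3, -0.35, -0.4, -0.45]
 1.05   -2   -2   -2   -2   -1   26   39   41   38   36   16   16   21   22   -1    2    1   .    .    .    .    .   -86  -86
 1.00   -1    0   19   16   21   29   40   40   21   21   21   21   21   22   -1    1    1   .    .    .    .    .   -86  -86
 0.95   -1   -1   16   16   17   17   17   16   16   17   17   17   17   16   -1    2    1   .    .    .    .    .   -19  -19
 0.90   -1   .    16   16   17   17   17   16   22   17   17   17   21   22   .     1    1   .    .    .    .    .    12  -22
 0.85   .    .    22   22   21   21   21   22   22   22   21   21   21   22    0    1    1   .    .    .    .    .    13   10
 0.80   .    31   31   21    5    5    5    0    1    1    1    1    1    1    1    2    2   .    .    28   .    .   -18  -27
 0.75   .    37   37   36    5    5    5    0    0    0    0    0    0    0    0    2    1   -7   -8   28   -8   -8  -22   -8
 0.70   .    37   35   19   16    0    0    2    1    6    6   
[... 1378 characters left out ...]
   .   -84  -84   -1  -84  -84  -84  -84  -94  -93  -94  -94  -94  -93
 0.10   .    .    .    .    .    .    .    .    .    .     0    0    0    0  -20  -20  -20  -84  -93  -93  -94  -93  -93  -93
 0.05   .    .    .    .    .    .    .    .    .    .    -1   -9   .    .    .    .   -84  -84  -94  -94  -94  -94  -94  -94
 0.00  -94  -95   .    .    .    .    .    .   -94  -93  -84  -14   .    .    .    .    .   -85  -94  -93  -93  -94  -94  -94
-0.05  -93  -93  -93  -94  -94  -94  -94  -94  -94  -93  -84  -66   .    .    .    .    .   -96  -93  -94  -94  -94  -94  -94
-0.10  -93  -94  -93  -94  -94  -93  -94  -94  -94  -93  -83  -82   .    .    .    .    .    .   -94  -94  -93  -94  -93  -93
```

```bash
cat >> h.py <<'E'
from scipy.spatial.transform import Rotation as Ro
def pose():
    s=get_state(); q=s["tool_rot"]; return np.array(s["position"]),Ro.from_quat(np.r_[q[1:],q[0]])
def rows(targets,yaws,p=None,R=None):
    """targets world xyz; yaws: world ccw turn relative to now (rad)"""
    if p is None: p,R=pose()
    for X,y in zip(targets,yaws):
        d=R.inv().apply(np.array(X)-p)*100
        rv=R.inv().apply([0,0,y])
        print(np.round(d,2),np.round(rv,3))
E
python3 - <<'E'
from h import *
p,R=pose(); print(p,R.as_matrix().round(3))
rows([[.25,-.28,.30],[.36,0,.30],[.5,.14,.32]],[0,0,0])
E
```

```text
[ 0.12852175 -0.53475924  0.23262438] [[ 0.234  0.     0.972]
 [-0.972  0.     0.234]
 [-0.    -1.     0.   ]]
[-21.93  -6.74  17.76] [0. 0. 0.]
[-46.59  -6.74  35.  ] [0. 0. 0.]
[-56.93  -8.74  51.88] [0. 0. 0.]
```

```bash
python3 -m pendant '-4.4 -1.3 3.6 0 0 0 9.3; -8.8 -2.7 7.1 0 0 0 9.3; -13.2 -4 10.7 0 0 0 9.3; -17.6 -5.4 14.2 0 0 0 9.3; -21.9 -6.7 17.8 0 0 0 9.3; -21.9 -6.7 17.8 0 0 0 9.3; -26.8 -6.7 21.3 0 0 0 9.3; -31.8 -6.7 24.7 0 0 0 9.3; -36.7 -6.7 28.1 0 0 0 9.3; -41.6 -6.7 31.5 0 0 0 9.3; -46.6 -6.7 35 0 0 0 9.3; -46.6 -6.7 35 0 0 0 9.3; -46.6 -6.7 35 0 0 0 9.3; -50 -7.4 40.5 0 0 0 6; -53.5 -8.1 46 0 0 0 6; -57 -8.7 51.9 0 0 0 6; -57 -8.7 51.9 0 0 0 6; -57 -8.7 51.9 0 0 0 6'
python3 - <<'E'
from h import *
im,d=get_image("wrist"); cv2.imwrite("pics/w1.png",im[:,:,::-1])
for th in ["tester","pivot","handle_mid","trigger_top","sear","buffer","handle","loupe","dropper","weight"]:
        r=place_of(th,"wrist"); print(th,[(np.round(a["centre"],4),round(a["p"],2)) for a in r[:2]])
s=get_state();print({k:np.round(v,3) for k,v in s.items()})
c=get_calibration("wrist");print(c)
E
```

```text
clock: 3.05
position: [0.5002, 0.1389, 0.3191]
tool_rot: [-0.555, 0.555, -0.438, 0.438]
wrist_force: [-1.0, -0.2, -0.4]
opening: 0.0602
tester [(array([0.6319, 0.1746, 0.0012]), 0.6)]
pivot [(array([0.5657, 0.2555, 0.0857]), 0.7)]
handle_mid [(array([0.5626, 0.2504, 0.0871]), 0.68)]
trigger_top [(array([0.6703, 0.057 , 0.0671]), 0.66)]
sear [(array([0.6415, 0.1015, 0.0444]), 0.68)]
buffer []
handle [(array([0.5644, 0.256 , 0.0493]), 0.76)]
loupe [(array([ 5.728e-01,  3.566e-01, -3.000e-04]), 0.88), (array([0.5615, 0.2562, 0.0821]), 0.49)]
dropper []
weight []
{'clock': np.float64(3.6), 'q': array([0.185, 0.216, 1.614, 0.   , 1.312, 1.52 ]), 'dq': array([ 0.002,  0.005, -0.003, -0.001,  0.001,  0.002]), 'joint_torque': array([-1.1900e-01, -4.4391e+01, -3.1044e+01,  1.5000e-02, -7.7000e-02,
       -3.0000e-03]), 'position': array([0.5  , 0.141, 0.32 ]), 'tool_rot': array([ 0.555, -0.555,  0.438, -0.438]), 'wrist_force': array([-0.26 , -0.187,  0.103]), 'moment': array([-0.055,  0.032, -0.03 ]), 'opening': np.float64(0.06)}
{'K': array([[337.23121117,   0.        , 255.92309069],
       [  0.        , 337.23121117, 191.05968725],
       [  0.        ,   0.        ,   1.        ]]), 'k1': -0.09395141615895429, 'R': array([[ 2.34084876e-01, -9.72215956e-01, -6.36487904e-04],
       [-9.28520450e-01, -2.23758077e-01,  2.96280437e-01],
       [-2.88190988e-01, -6.87637773e-02, -9.55100779e-01]]), 't': array([0.02013687, 0.43604838, 0.6287107 ])}
```

View pics/w1.png

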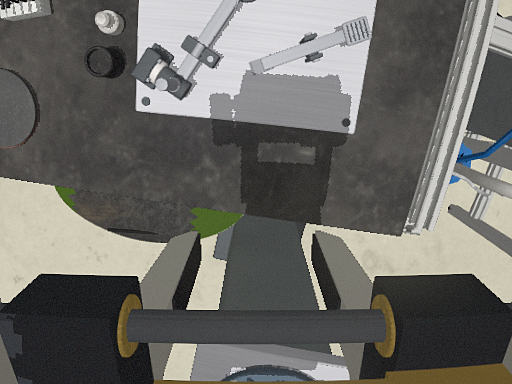

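```bash
python3 - <<'E'
from h import *
c=get_calibration("wrist");im,W=cloud("wrist",c=c)
Z=W[...,2]
m=(Z>0.094)&(Z<0.115)&(W[...,0]>.5)&(W[...,0]<.65)&(W[...,1]>.2)&(W[...,1]<.3)
print("pin top",m.sum(),np.nanmedian(W[m],0), np.nanmin(W[m],0),np.nanmax(W[m],0))
for (r,nm,lo,hi) in [((.63,.72,.03,.11),"pad",.062,.074)]:
    m=(Z>lo)&(Z<hi)&(W[...,0]>r[0])&(W[...,0]<r[1])&(W[...,1]>r[2])&(W[...,1]<r[3])
    print(nm,m.sum(),np.nanmean(W[m],0), np.nanmin(W[m],0),np.nanmax(W[m],0))
im2,Wt=cloud("top"); Z=Wt[...,2]
m=(Z>0.094)&(Z<0.115)&(Wt[...,0]>.5)&(Wt[...,0]<.65)&(Wt[...,1]>.2)&(Wt[...,1]<.3)
print("pin top(top)",m.sum(),np.nanmedian(Wt[m],0))
crop=cv2.resize(im[0:140,90:400],None,fx=2.5,fy=2.5,interpolation=cv2.INTER_CUBIC);cv2.imwrite("pics/w1c.png",crop[:,:,::-1])
for X in [(.562,.256,.105),(.562,.256,.049),(.696,.2,.04),(.670,.064,.068),(.644,.105,.048)]: 
    u=project(X,c)[0]; print(X,u,(u-[90,0])*2.5)
E
```

```text
pin top 156 [0.56267084 0.25538864 0.10421776] [0.5562213  0.2492514  0.09417488] [0.56882281 0.26335813 0.1063091 ]
pad 1072 [0.66097135 0.07619274 0.06605143] [0.63222638 0.04557232 0.06202645] [0.68689373 0.10997701 0.07006462]
pin top(top) 32 [0.56297019 0.25769424 0.10523665]
(0.562, 0.256, 0.105) [163.4994598   84.67562709] [183.74864949 211.68906772]
(0.562, 0.256, 0.049) [175.66016565  84.942363  ] [214.15041412 212.35590751]
(0.696, 0.2, 0.04) [246.09762032 -18.30619866] [390.2440508  -45.76549665]
(0.67, 0.064, 0.068) [358.16013054  30.42167783] [670.40032636  76.05419457]
(0.644, 0.105, 0.048) [314.13439151  46.16102472] [560.33597878 115.40256179]
```

View pics/w1c.png

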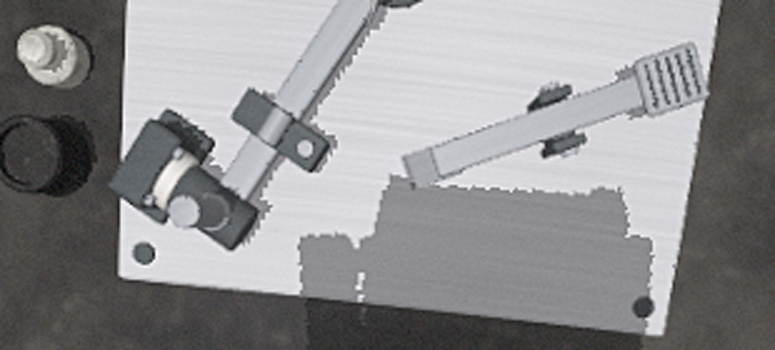

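```bash
python3 - <<'E'
from h import *
rows([[.563,.256,.18],[.563,.256,.10],[.563,.256,.076]],[0,0,0])
E
```

```text
[-9.74 13.97  8.82] [0. 0. 0.]
[-9.74 21.97  8.82] [0. 0. 0.]
[-9.74 24.37  8.82] [0. 0. 0.]
```

```bash
python3 -m pendant '-3.2 3 3 0 0 0 5; -6.5 7 6 0 0 0 5; -9.7 11 8.8 0 0 0 5; -9.7 14 8.8 0 0 0 5; -9.7 14 8.8 0 0 0 5;-9.7 14 8.8 0 0 0 5'
python3 - <<'E'
from h import *
c=get_calibration("wrist");im,W=cloud("wrist",c=c);cv2.imwrite("pics/w2.png",im[:,:,::-1])
Z=W[...,2]
m=(Z>0.08)&(Z<0.112)&(W[...,0]>.53)&(W[...,0]<.6)&(W[...,1]>.22)&(W[...,1]<.29)
print("pin top",m.sum(),np.nanmedian(W[m],0), np.nanmin(W[m],0),np.nanmax(W[m],0))
print(pose()[0])
E
```

```text
clock: 4.45
position: [0.5634, 0.2555, 0.1811]
tool_rot: [0.556, -0.555, 0.437, -0.438]
wrist_force: [0.5, -0.1, 0.6]
opening: 0.0503
pin top 426 [0.56496644 0.25744402 0.10377106] [0.55565222 0.24998751 0.0803257 ] [0.56923739 0.26377184 0.10638657]
[0.56358276 0.2555275  0.18152431]
```

View pics/w2.png

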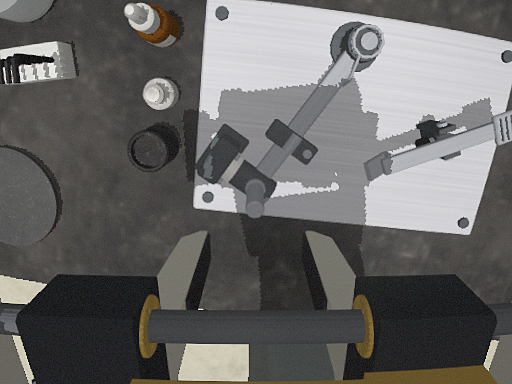

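```bash
python3 - <<'E'
from h import *
c=get_calibration("wrist");im,W=cloud("wrist",c=c)
sub=W[25:60,345:388].reshape(-1,3)
zt=np.nanpercentile(sub[:,2],[10,50,90,99]);print(zt)
for lo,hi in [(.04,.058),(.058,.09)]:
    m=(sub[:,2]>lo)&(sub[:,2]<hi);print(m.sum(), sub[m].min(0) if m.any() else 0,sub[m].max(0) if m.any() else 0)
E
python3 -m pendant '0 3 0 0 0 0 5; 0 6 0 0 0 0 5; 0 8.5 0 0 0 0 5; 0 10 0 0 0 0 5; 0 10.5 0 0 0 0 5; 0 10.5 0 0 0 0 5' 12
```

```text
[0.01164455 0.04850222 0.0571504  0.05853396]
1089 [0.68541805 0.18635149 0.04001635] [0.71346628 0.21363855 0.05798441]
47 [0.69412193 0.19315354 0.05803273] [0.70570179 0.20540258 0.05942071]
clock: 5.3
position: [0.5633, 0.2556, 0.0753]
tool_rot: [0.556, -0.555, 0.438, -0.438]
wrist_force: [-0.6, 0.6, 0.6]
opening: 0.0499
```

```bash
python3 -m pendant '0 0 0 0 0 0 1; 0 0 0 0 0 0 1; 0 0 0 0 0 0 1; 0 0 0 0 0 0 1;0 0 0 0 0 0 1;0 0 0 0 0 0 1' 12
python3 - <<'E'
from h import *
s=get_state();print(s["opening"],s["wrist_force"],s["position"])
p,R=pose()
piv=np.array([.6995,.1995]); d=p[:2]-piv; r=np.hypot(*d); a0=np.arctan2(d[1],d[0]); print(r,np.degrees(a0))
# use a0, r with 0.148
r=.149; off=p[:2]-r*np.array([np.cos(a0),np.sin(a0)])
th=np.r_[np.arange(0.1,0.8,0.1),np.arange(.8,1.15,.02)]
print(off)
for t in th:
    X=[*(off+r*np.array([np.cos(a0+t),np.sin(a0+t)])),p[2]]
    print(round(t,2),end=" ");rows([X],[0],p,R)
E
```

```text
clock: 6.05
position: [0.5629, 0.2559, 0.0748]
tool_rot: [0.556, -0.555, 0.438, -0.438]
wrist_force: [-1.7, 3.6, 2.1]
opening: 0.0138
0.013812508589604422 [-1.72815921  3.55253094  2.09760991] [0.5628781  0.2559218  0.07475258]
0.14781394375376836 157.5604646736767
[0.70059625 0.19904727]
0.1 [ 1.25 -0.   -0.81] [0. 0. 0.]
0.2 [ 2.57 -0.   -1.5 ] [0. 0. 0.]
0.3 [ 3.96 -0.   -2.05] [0. 0. 0.]
0.4 [ 5.39 -0.   -2.45] [0. 0. 0.]
0.5 [ 6.85 -0.   -2.72] [0. 0. 0.]
0.6 [ 8.34 -0.   -2.83] [0. 0. 0.]
0.7 [ 9.83 -0.   -2.8 ] [0. 0. 0.]
0.8 [ 1.131e+01 -1.000e-02 -2.620e+00] [0. 0. 0.]
0.82 [ 1.16e+01 -1.00e-02 -2.56e+00] [0. 0. 0.]
0.84 [ 1.189e+01 -1.000e-02 -2.500e+00] [0. 0. 0.]
0.86 [ 1.218e+01 -1.000e-02 -2.440e+00] [0. 0. 0.]
0.88 [ 1.247e+01 -1.000e-02 -2.370e+00] [0. 0. 0.]
0.9 [ 1.276e+01 -1.000e-02 -2.290e+00] [0. 0. 0.]
0.92 [ 1.304e+01 -1.000e-02 -2.210e+00] [0. 0. 0.]
0.94 [ 1.333e+01 -1.000e-02 -2.120e+00] [0. 0. 0.]
0.96 [ 1.361e+01 -1.000e-02 -2.020e+00] [0. 0. 0.]
0.98 [ 1.389e+01 -1.000e-02 -1.920e+00] [0. 0. 0.]
1.0 [ 1.417e+01 -1.000e-02 -1.820e+00] [0. 0. 0.]
1.02 [ 1.445e+01 -1.000e-02 -1.710e+00] [0. 0. 0.]
1.04 [ 1.472e+01 -1.000e-02 -1.590e+00] [0. 0. 0.]
1.06 [ 1.499e+01 -1.000e-02 -1.470e+00] [0. 0. 0.]
1.08 [ 1.526e+01 -1.000e-02 -1.340e+00] [0. 0. 0.]
1.1 [ 1.553e+01 -1.000e-02 -1.210e+00] [0. 0. 0.]
1.12 [ 1.579e+01 -1.000e-02 -1.070e+00] [0. 0. 0.]
1.14 [ 1.605e+01 -1.000e-02 -9.200e-01] [0. 0. 0.]
```

```bash
python3 -m pendant '0.6 0 -0.4 0 0 0 1; 1.25 0 -0.8 0 0 0 1; 1.9 0 -1.2 0 0 0 1; 2.57 0 -1.5 0 0 0 1; 3.3 0 -1.8 0 0 0 1; 3.96 0 -2.05 0 0 0 1; 4.7 0 -2.25 0 0 0 1; 5.39 0 -2.45 0 0 0 1; 6.1 0 -2.6 0 0 0 1; 6.85 0 -2.72 0 0 0 1; 7.6 0 -2.78 0 0 0 1; 8.34 0 -2.83 0 0 0 1; 9.1 0 -2.82 0 0 0 1; 9.8 0 -2.8 0 0 0 1; 9.8 0 -2.8 0 0 0 1; 9.8 0 -2.8 0 0 0 1'
python3 - <<'E'
from h import *
s=get_state();print(s["opening"],np.round(s["wrist_force"],2),s["position"])
c=get_calibration("wrist");im,W=cloud("wrist",c=c);cv2.imwrite("pics/w3.png",im[:,:,::-1])
im,W=cloud("top");cv2.imwrite("pics/t3.png",cv2.resize(im[120:270,150:380],None,fx=3,fy=3)[:,:,::-1])
s=get_state();print(s["opening"],np.round(s["wrist_force"],2),s["position"])
E
```

```text
clock: 8.05
position: [0.5584, 0.1536, 0.0746]
tool_rot: [-0.555, 0.555, -0.438, 0.438]
wrist_force: [-3.2, 4.3, 5.0]
opening: 0.0136
0.013649027561671996 [-3.2   4.34  4.99] [0.55838822 0.15364994 0.07463702]
0.013573055866094223 [-3.66  3.85  4.96] [0.55836019 0.15373735 0.07465093]
```

View pics/w3.png

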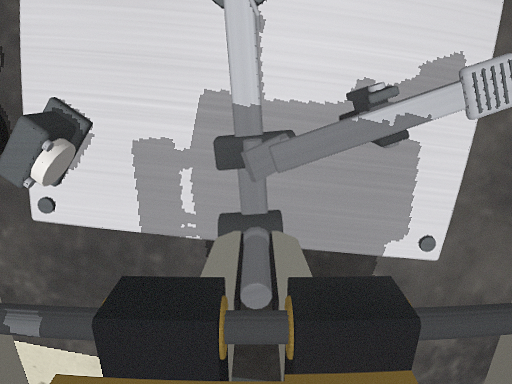

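View pics/t3.png

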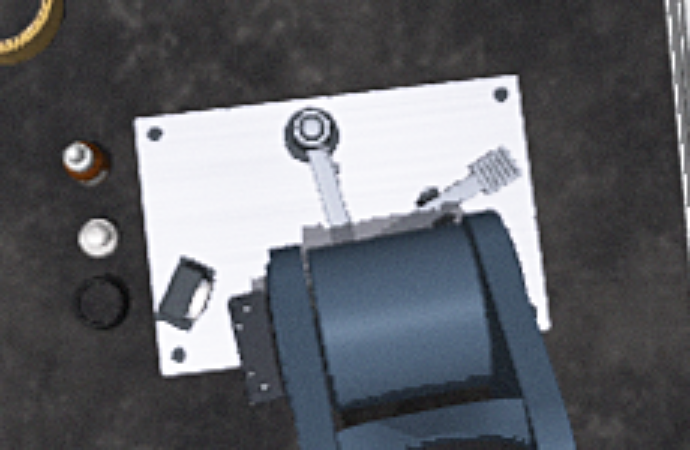

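```bash
python3 -m pendant '0.3 0 0.02 0 0 0 1; 0.6 0 0.05 0 0 0 1; 0.9 0 0.09 0 0 0 1; 1.2 0 0.14 0 0 0 1; 1.5 0 0.18 0 0 0 1; 1.5 0 0.18 0 0 0 1'; python3 -m pendant '0.15 0 0.03 0 0 0 1; 0.3 0 0.06 0 0 0 1;0.3 0 0.06 0 0 0 1';python3 -m pendant '0.15 0 0.03 0 0 0 1; 0.3 0 0.06 0 0 0 1;0.3 0 0.06 0 0 0 1';python3 -m pendant '0.15 0 0.03 0 0 0 1; 0.29 0 0.06 0 0 0 1;0.29 0 0.06 0 0 0 1'
```

```text
clock: 8.9
position: [0.5636, 0.1395, 0.0747]
tool_rot: [-0.555, 0.555, -0.438, 0.438]
wrist_force: [-2.9, 5.2, 4.9]
opening: 0.0138
clock: 9.28
position: [0.5648, 0.1368, 0.0746]
tool_rot: [-0.555, 0.555, -0.438, 0.438]
wrist_force: [-3.2, 5.3, 4.6]
opening: 0.014
clock: 9.65
position: [0.5661, 0.134, 0.0746]
tool_rot: [-0.555, 0.555, -0.438, 0.438]
wrist_force: [-4.2, 4.7, 4.9]
opening: 0.0138
clock: 10.02
position: [0.5674, 0.1313, 0.0746]
tool_rot: [-0.555, 0.555, -0.438, 0.438]
wrist_force: [-2.3, 4.8, 4.9]
opening: 0.0137
```

```bash
cat > ft.py <<'E'
from h import *
p,R=pose();f=np.array(get_state()["wrist_force"]);d=p[:2]-[.7,.199];a=np.arctan2(d[1],d[0])%(2*np.pi)
t=np.array([-np.sin(a),np.cos(a)]);print("th %.3f r %.4f Ftan %.2f Frad %.2f Fz %.2f"%(a-np.radians(157.5),np.hypot(*d),-f[:2]@t,f[:2]@d/np.hypot(*d),f[2]))
E
for i in 1; do python3 ft.py; done
python3 -m pendant '0.15 0 0.03 0 0 0 1; 0.29 0 0.07 0 0 0 1;0.29 0 0.07 0 0 0 1' >/dev/null; python3 ft.py
python3 -m pendant '0.15 0 0.04 0 0 0 1; 0.29 0 0.08 0 0 0 1;0.29 0 0.08 0 0 0 1'>/dev/null; python3 ft.py
python3 -m pendant '0.14 0 0.04 0 0 0 1; 0.28 0 0.08 0 0 0 1;0.28 0 0.08 0 0 0 1'>/dev/null; python3 ft.py
```

```text
th 0.865 r 0.1488 Ftan 5.31 Frad -0.11 Fz 4.92
th 0.885 r 0.1489 Ftan 6.20 Frad 0.92 Fz 4.93
th 0.905 r 0.1489 Ftan 5.81 Frad 0.60 Fz 5.30
th 0.925 r 0.1489 Ftan 4.81 Frad 0.99 Fz 5.06
```

```bash

python3 -m pendant '0.15 0 0.04 0 0 0 1; 0.29 0 0.09 0 0 0 1;0.29 0 0.09 0 0 0 1' >/dev/null; python3 ft.py
python3 -c "
from h import *
im,d=get_image('wrist');cv2.imwrite('pics/w4.png',cv2.resize(im[60:260,150:350],None,fx=3,fy=3)[:,:,::-1])"
python3 ft.py
```

```text
th 0.947 r 0.1489 Ftan 2.17 Frad 1.56 Fz 4.41
th 0.947 r 0.1489 Ftan 2.58 Frad 2.35 Fz 4.40
```

View pics/w4.png

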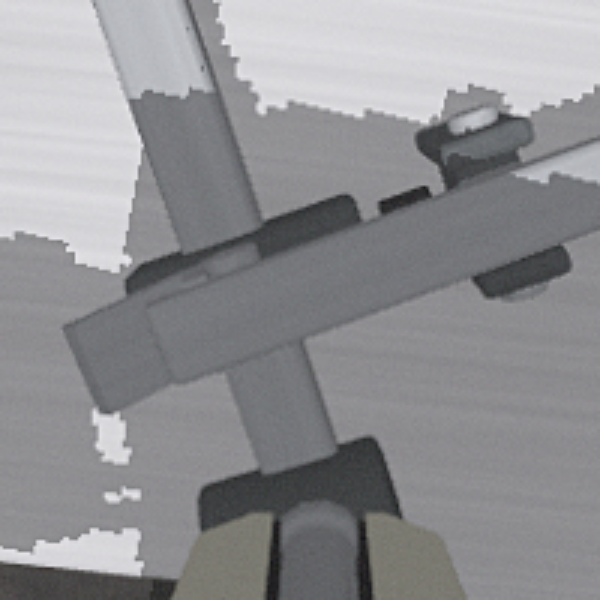

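```bash

python3 -m pendant '0.08 0 0.02 0 0 0 1; 0.14 0 0.05 0 0 0 1;0.14 0 0.05 0 0 0 1' >/dev/null; python3 ft.py
python3 -m pendant '0.08 0 0.02 0 0 0 1; 0.14 0 0.05 0 0 0 1;0.14 0 0.05 0 0 0 1' >/dev/null; python3 ft.py
```

```text
th 0.954 r 0.1489 Ftan 5.98 Frad 2.55 Fz 5.43
th 0.963 r 0.1489 Ftan 6.40 Frad 2.32 Fz 6.08
```

```bash

python3 -m pendant '0.1 0 0.03 0 0 0 1; 0.2 0 0.07 0 0 0 1;0.2 0 0.07 0 0 0 1' >/dev/null; python3 ft.py
python3 -m pendant '-0.15 0 -0.05 0 0 0 1; -0.3 0 -0.1 0 0 0 1;-0.3 0 -0.1 0 0 0 1' >/dev/null; python3 ft.py
python3 -m pendant '-0.1 0 -0.03 0 0 0 1; -0.2 0 -0.06 0 0 0 1;-0.2 0 -0.06 0 0 0 1' >/dev/null; python3 ft.py
```

```text
th 0.978 r 0.1489 Ftan 6.58 Frad 1.85 Fz 6.18
th 0.955 r 0.1489 Ftan 6.46 Frad 2.14 Fz 6.26
th 0.949 r 0.1488 Ftan -1.74 Frad 4.24 Fz 5.62
```

```bash

python3 -m pendant '0.07 0 0.02 0 0 0 1; 0.07 0 0.02 0 0 0 1' >/dev/null; python3 ft.py
python3 -m pendant '0 0 0 0 0 0 2; 0 0 0 0 0 0 3; 0 0 0 0 0 0 3; 0 0 0 0 0 0 3; 0 0 0 0 0 0 3'; python3 ft.py
python3 -c "
from h import *
im,d=get_image('wrist');cv2.imwrite('pics/w5.png',im[:,:,::-1])"
```

```text
th 0.950 r 0.1489 Ftan 1.60 Frad 3.61 Fz 5.75
clock: 14.32
position: [0.5738, 0.1205, 0.0746]
tool_rot: [-0.555, 0.555, -0.438, 0.438]
wrist_force: [0.5, 0.0, 0.3]
opening: 0.0302
th 0.949 r 0.1486 Ftan -0.25 Frad -0.45 Fz 0.31
```

View pics/w5.png

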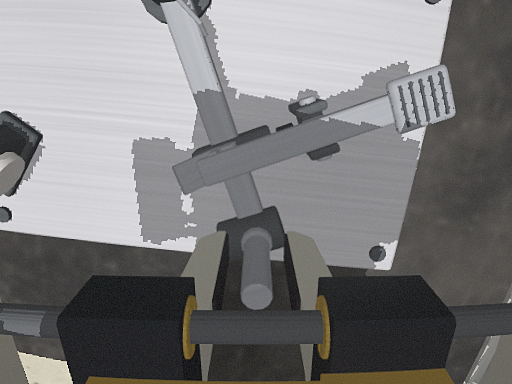

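```bash

python3 -m pendant '0 -2 0 0 0 0 3; 0 -5 0 0 0 0 3; 0 -8 0 0 0 0 3; 0 -11 -1 0 0 0 3; 0 -14 -4 0 0 0 0; 0 -14 -6 0 0 0 0; 0 -14 -6 0 0 0 0; 0 -14 -6 0 0 0 0;0 -14 -6 0 0 0 0'; 
python3 - <<'E'
from h import *
c=get_calibration("wrist");im,W=cloud("wrist",c=c);cv2.imwrite("pics/w6.png",im[:,:,::-1])
for n in ("wrist","top"):
  if n=="top": im,W=cloud("top")
  Z=W[...,2]
  m=(Z>0.062)&(Z<0.076)&(W[...,0]>.64)&(W[...,0]<.71)&(W[...,1]>.03)&(W[...,1]<.11)
  P=W[m]; print(n,len(P)); rect=cv2.minAreaRect(P[:,:2].astype(np.float32)*1000); print(rect,np.median(P[:,2]))
  r=place_of("trigger_top",n); print([(np.round(a["centre"],4),round(a["p"],2)) for a in r[:2]])
cv2.imwrite("pics/t6.png",cv2.resize(im[120:270,150:380],None,fx=3,fy=3)[:,:,::-1])
E
```

```text
clock: 15.5
position: [0.516, 0.1066, 0.2143]
tool_rot: [-0.555, 0.555, -0.438, 0.438]
wrist_force: [-0.4, -0.5, 0.4]
opening: 0.0003
wrist 1915
((658.7646484375, 79.62545776367188), (26.280412673950195, 70.10755157470703), 32.905235290527344) 0.0665199185338298
[(array([0.6701, 0.0611, 0.0657]), 0.67)]
top 266
((660.0730590820312, 80.83865356445312), (25.867368698120117, 68.96392059326172), 32.486549377441406) 0.0670795597914073
[(array([0.671 , 0.0674, 0.0636]), 0.67)]
```

View pics/w6.png

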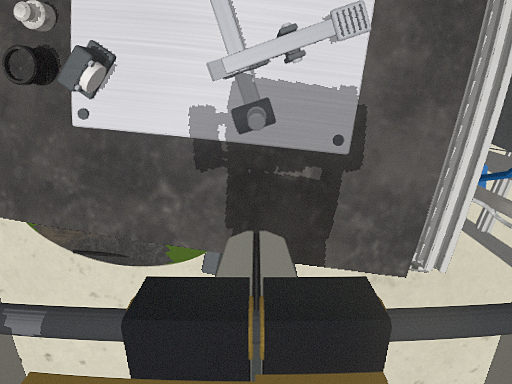

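```bash
python3 - <<'E'
from h import *
print(pose()[0]);rows([[.670,.063,.2143],[.670,.063,.11],[.670,.063,.09]],[0,0,0])
E
```

```text
[0.51569397 0.10654281 0.21438324]
[ 7.84  0.   13.99] [0. 0. 0.]
[ 7.84 10.43 13.99] [0. 0. 0.]
[ 7.84 12.43 13.99] [0. 0. 0.]
```

```bash
python3 -m pendant '2 0 3.5 0 0 0 0; 4 0 7 0 0 0 0; 6 0 10.5 0 0 0 0; 7.84 0 14 0 0 0 0; 7.84 0 14 0 0 0 0; 7.84 4 14 0 0 0 0; 7.84 8 14 0 0 0 0; 7.84 10.4 14 0 0 0 0; 7.84 11.5 14 0 0 0 0; 7.84 12.2 14 0 0 0 0; 7.84 12.4 14 0 0 0 0; 7.84 12.4 14 0 0 0 0'
python3 - <<'E'
from h import *
im,d=get_image('wrist');cv2.imwrite('pics/w7.png',im[:,:,::-1])
im,d=get_image('scene');cv2.imwrite('pics/s7.png',cv2.resize(im[130:290,170:370],None,fx=3.5,fy=3.5)[:,:,::-1])
E
```

```text
clock: 17.2
position: [0.6702, 0.063, 0.0913]
tool_rot: [0.556, -0.555, 0.437, -0.438]
wrist_force: [-0.0, -0.9, -1.3]
opening: 0.0001
```

View pics/w7.png

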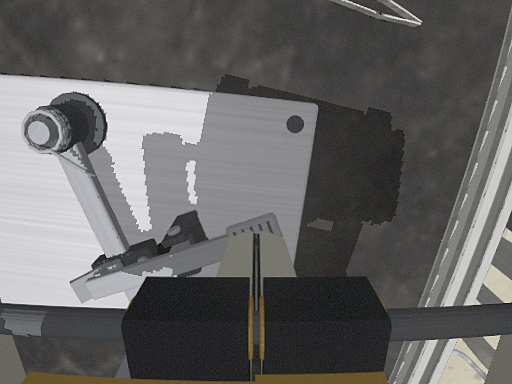

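View pics/s7.png

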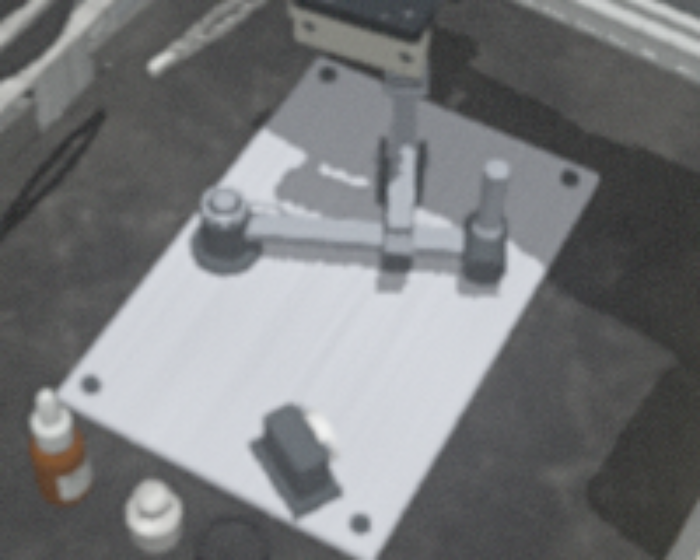

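```bash
python3 -m pendant '0 0.5 0 0 0 0 0; 0 0.8 0 0 0 0 0; 0 1.0 0 0 0 0 0;0 1.0 0 0 0 0 0'; python3 -m pendant '0 0.1 0 0 0 0 0; 0 0.2 0 0 0 0 0; 0 0.2 0 0 0 0 0'; python3 -m pendant '0 0.1 0 0 0 0 0; 0 0.2 0 0 0 0 0; 0 0.2 0 0 0 0 0'
```

```text
clock: 17.8
position: [0.6701, 0.0629, 0.0807]
tool_rot: [0.555, -0.555, 0.438, -0.438]
wrist_force: [0.6, -0.1, 0.7]
opening: 0.0006
clock: 18.18
position: [0.6702, 0.063, 0.0787]
tool_rot: [0.555, -0.555, 0.438, -0.438]
wrist_force: [1.8, -2.1, 3.8]
opening: 0.0006
clock: 18.55
position: [0.6695, 0.0633, 0.0763]
tool_rot: [-0.555, 0.556, -0.438, 0.437]
wrist_force: [-0.8, 0.3, 2.2]
opening: 0.0009
```

```bash
python3 -m pendant '0 0.1 0 0 0 0 0; 0 0.1 0 0 0 0 0';  python3 - <<'E'
from h import *
im,d=get_image('scene');cv2.imwrite('pics/s8.png',cv2.resize(im[130:290,170:370],None,fx=3.5,fy=3.5)[:,:,::-1])
E
```

```text
clock: 18.8
position: [0.6698, 0.0631, 0.0755]
tool_rot: [-0.555, 0.555, -0.438, 0.438]
wrist_force: [-0.8, 0.5, 2.2]
opening: 0.0002
```

View pics/s8.png

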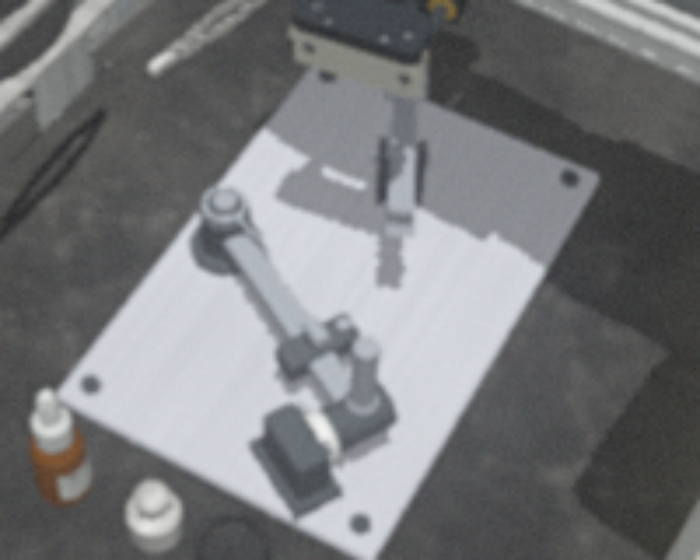

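The arm has flown home onto the specimen. I'll lift off and check.

```bash
python3 -m pendant '0 -0.5 0 0 0 0 0; 0 -1.5 0 0 0 0 0; 0 -5 0 0 0 0 0; 0 -10 0 0 0 0 0; 0 -14 -3 0 0 0 0; 0 -16 -8 0 0 0 0; 0 -16 -13 0 0 0 0; 0 -16 -15 0 0 0 0; 0 -16 -15 0 0 0 0; 0 -16 -15 0 0 0 0; 0 -16 -15 0 0 0 0; 0 -16 -15 0 0 0 0'; python3 - <<'E'
from h import *
im,d=get_image('scene');cv2.imwrite('pics/s9.png',cv2.resize(im[130:310,150:370],None,fx=3.3,fy=3.3)[:,:,::-1])
r=place_of("handle_mid","scene");print(r[:1])
im,d=get_image('wrist');cv2.imwrite('pics/w9.png',im[:,:,::-1])
r=place_of("handle_mid","wrist");print(r[:1])
E
```

```text
clock: 20.35
position: [0.5245, 0.028, 0.2354]
tool_rot: [-0.555, 0.555, -0.438, 0.438]
wrist_force: [0.6, -0.5, 1.1]
opening: 0.0009
[{'centre': [0.5601, 0.2546, 0.0831], 'p': 0.59}]
[{'centre': [0.565, 0.2528, 0.0815], 'p': 0.79}]
```

View pics/s9.png

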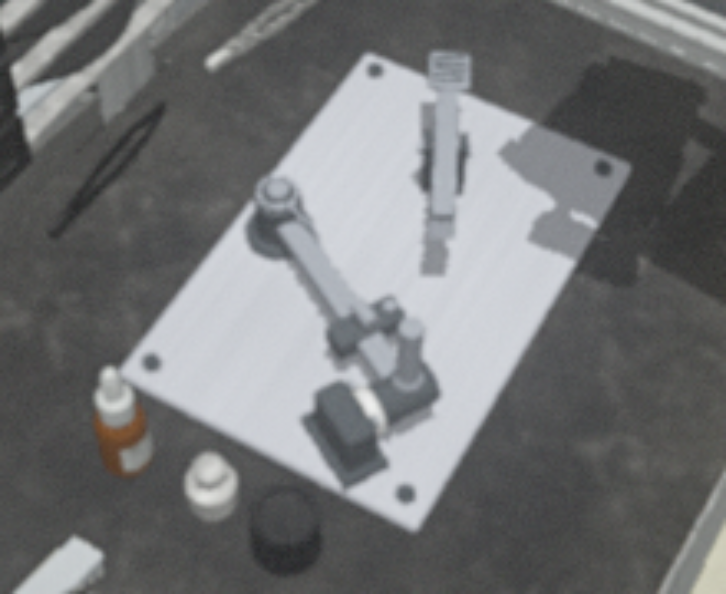

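View pics/w9.png

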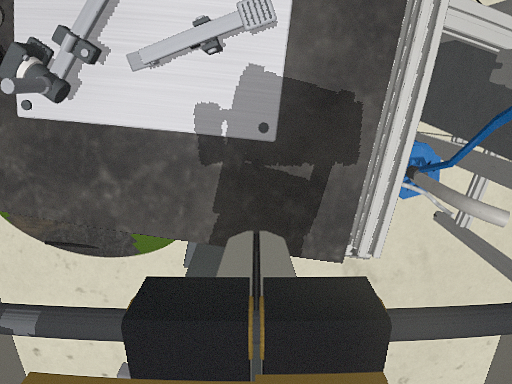

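The scene picture shows the arm home on the specimen (about 370,410). The sear has sprung back, and the dropper, weight and loupe are standing where they were. The robot touches nothing.

```bash
python3 -c "
from rig import *
print(hand_in(), get_state()['clock'])"
```

```text
the job is handed in; nothing more can be done
the job is handed in; nothing more can be done
```

The hammer arm was cocked, held on the sear by itself, then tripped, and it flew home against the specimen. I handed the job in at about 20 s of the 69 s allowed.

- **Cocking:** I gripped the handle pin and swung the arm back in small steps. The pull at the handle dipped at about 0.945 rad, which was the sear dropping in. I went to about 0.98 rad, where the pull was still only about 6.6 N, so the buffer was never rammed. When I let back, the arm stopped at about 0.949 rad and no longer pulled.
- **Hand off:** With the jaws opened and lifted clear, pictures showed the arm still cocked.
- **Tripping:** I pressed the trigger pad down with closed fingertips. The highest force I read was about 4 N vertically, and the pad had gone down about 6 mm by the time the arm was seen released.
- **Last checks:** After I lifted off, the handle pin was back at its home spot, within the few mm the networks can resolve. The sear had sprung back, the loupe, dropper and weight looked unmoved in the picture, and the robot touched nothing.

No check failed. One reading I can't fully explain is an upward force of about 5–6 N on the hand during the swing. It vanished when the grip opened, so it was probably pad friction on the pin.

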